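Sort the crimping bench's leftovers into their bins

ROBOT

A 6-joint arm with a two-finger parallel gripper is mounted at the origin on the work surface. World frame = base frame: x ahead of the robot, y to its left, z up, the work surface at z = 0. Lengths are in mm, angles in degrees, forces in N, time in s.
With the tool pointing down it reaches from about 275 to 850 mm from the base axis. Payload 19 kg.
Tool frame: the origin (TCP) lies midway between the tips of the shut fingers; the grasp point (between the pads) lies 19 mm behind it (r.grasp_offset is the z of the grasp point in the tool frame, in mm); z points along the fingers, y is the line along which they close (so a half turn about z gives the same grasp; the last joint's range is limited). The gripper opens to 85 mm and grips with 20 to 120 N. Pads are 22 mm wide; open, the fingers measure 114 mm over their backs; the gripper's body (76 mm by 85 mm) begins 54 mm behind the grasp point. The pads swing forward as they close: fully open they stand 13 mm farther back than shut.
Start: joints at [-80.844, 8.623, 82.357, -0, 89.026, -7.678], TCP at [166.489, -550.334, 192.567] pointing down, gripper open.
Joint ranges: [-160.23, 160.23], [-39.13, 120.54], [6.94, 153.29], [-79.49, 259.48], [9.18, 160.14], [-161.06, 161.06]. Speed limits (degrees/s): [108.29, 108.29, 127.2, 172.46, 172.46, 172.46].

INTERFACE

Orientations are given as a 3x3 rotation matrix whose columns are the frame's x, y, z axes.
In Python, from bench import r, grab_frame, close_job gives the robot as it stands.
- The arm moves only by the tool send_rows, never from a script. Its argument "moves" is one flat list of numbers, 5 for each row, row after row: the shift along the tool's x, y, z normalised to -1 to 1, where 1 is 1000 mm, then the turn about the tool's z normalised to -1 to 1, where 1 is 90 degrees, then the opening, from 0 (shut) to 1 (fully open). A call has 1 to 5 rows; each row is the pose to reach, as a shift and turn from the pose commanded when the call began, along the tool's axes at that moment; what a row does not reach only later rows make up. A row lasts 1/10 s, in which the tool goes at most 50 mm and 8.59 degrees, less where a joint would pass 70% of its speed; a pose out of reach is approached as far as the arm can. A call with a number of a shift or a turn outside -1 to 1 is refused whole. A call with a gripper value outside its range is refused whole. The fingers move at their own pace and stop on an object; "grip_force" is the grip in N (left out, the last holds). Time passes only in rows, so rows that repeat a pose let the fingers close. It gives the time, the measured TCP pose, the force, the opening and the grip force at its end, in the units of the state.
- r.state(): the state, without advancing time (a new reading comes with each control period).
- grab_frame(name): name is "side" or "top" or "wrist"; returns a dict with "image" (384x512x3 uint8, blue, green, red), "mtx" (3x3 intrinsics, pixels), "dist_coeffs" ([k1, k2, p1, p2, k3] as OpenCV has them; the pictures are not rectified), "position" and "rotation" of the camera in the world. Camera axes: x right, y up, looking along -z (the intrinsics and any distortion apply to the point x, -y, -z); pixel columns grow to the right and rows downward; lengths in mm; the calibration is good to about 2 mm. A picture is of the moment at which its call begins. There is no depth.
- close_job(): hands the job in; it is judged then, once.
The state is a dict: "t": time; "joint_positions": joint angles; "dq": joint speeds; "joint_efforts": joint torques, N m; "tool_pos": TCP position; "tool_rot": TCP orientation; "ft_force": force on the tool from outside, world axes, zero at the start; "torque": the same for the moment, N m; "grip_width": finger opening in mm; "grip_force": force on a finger pad.
Only numpy, scipy, OpenCV 4.12 (cv2) and the standard library are available. Lean on these libraries where they do the work, as an engineer would, in place of code of your own. Each camera call takes 0.05 s, during which the arm holds its last target. There are 200 camera calls.

TASK

Clear the mixed leftovers in front of you into the three blue bins: each bin shows a fixed sample of the one kind that belongs in it, so both cable lugs (whatever their size) go to the lug bin, both cable glands to the gland bin and the crimping die to the die bin. Lay every piece directly on the floor of its bin, the same way up as you found it (lugs flat, glands standing on their cap nuts, die with its groove up), not piled on one another. Leave the bottle and the wrench where they are.

Things in the scene. Friction and masses are not known exactly. Their poses are not given: they have to be found in the camera images.
- lug_big: (mm) the larger copper cable lug lying flat, total length 66: round barrel (diameter 20, 36 long, dark mouth) at the -x end, flat palm with a hole (30 long, 28 wide, 5 thick) at the +x end, undersides level. Origin: on the underside, below mid-length; x from barrel to palm, z up. Middle of the barrel at x = -15. About 70 g.
- lug_small: (mm) the smaller copper cable lug lying flat, total length 50: round barrel (diameter 14, 26 long, dark mouth) at the -x end, flat palm with a hole (24 long, 22 wide, 4 thick) at the +x end, undersides level. Origin: on the underside, below mid-length; x from barrel to palm, z up. Middle of the barrel at x = -12. About 30 g.
- gland_big: (mm) the larger brass cable gland standing on its cap nut, thread up: hexagonal body 30 across flats, 29 high (round black band from 16 to 21), then round thread of diameter 22; total height 40. Origin: centre of underside, z up along the axis; x is square to a pair of flats (they repeat every 60 degrees). About 90 g.
- gland_small: (mm) the smaller brass cable gland standing on its cap nut, thread up: hexagonal body 22 across flats, 23.2 high (round black band from 12.8 to 16.8), then round thread of diameter 16; total height 32. Origin: centre of underside, z up along the axis; x is square to a pair of flats (they repeat every 60 degrees). About 40 g.
- die: (mm) steel half of a crimping die, a block 36 (x) x 28 (y) x 24 high with a half-hexagon groove along y in its top, 22 wide and 10 deep at most, so that two ribs 7 thick stand at x = -14.5 and 14.5; the end faces y = -14 and 14 are flat below 14 high. Origin: centre of the underside, z up. About 160 g.
- bin_lugs: (mm) the lug bin: blue bin fixed to the bench, outside 128 (x) x 178 (y) x 36 high; walls and floor 4 thick (inside 120 x 170), rim lip 3 outward. At its +x wall a white plate 50 (x) x 70 (y) x 10 high carries the fixed sample: a lug like the smaller, lying along y, centred at x = 91, top 24 above the bench. Origin: centre of underside, z up. The bins differ only in sample.
- bin_glands: (mm) the gland bin: blue bin fixed to the bench, outside 128 (x) x 178 (y) x 36 high; walls and floor 4 thick (inside 120 x 170), rim lip 3 outward. At its +x wall a white plate 50 (x) x 70 (y) x 10 high carries the fixed sample: a gland like the smaller, centred at x = 91, top 42 above the bench. Origin: centre of underside, z up. The bins differ only in sample.
- bin_dies: (mm) the die bin: blue bin fixed to the bench, outside 128 (x) x 178 (y) x 36 high; walls and floor 4 thick (inside 120 x 170), rim lip 3 outward. At its +x wall a white plate 50 (x) x 70 (y) x 10 high carries the fixed sample: a steel die half, centred at x = 91, top 34 above the bench. Origin: centre of underside, z up. The bins differ only in sample.
- bottle: (mm) bystander: white plastic bottle with a black cap, standing beyond the bins, diameter 40, height 100, loose; leave it alone. Origin: centre of the underside.
- wrench: (mm) bystander: steel wrench lying flat beyond the bins, 140 long, loose; leave it alone. Origin: centre of the underside, x along the wrench.

How it is judged:
By the outcome, as a careful person would: the job done as asked, in the order asked, and still so for the second after the job is handed in, with the robot touching nothing.
It also fails if it takes over 115 s, if anything falls off the work surface, if the arm or the gripper's body presses on something with over 40 N, if the wrist force passes 120 N, or if a joint passes its speed limit or range.

## Working session

There is one attempt and no reset: what is moved stays moved. The work goes in short steps, Python scripts to look and compute and a tool call to move; the robot and the scene stay as the last step left them, time stands still between calls to the robot, and variables do not carry over. Pictures are saved under pics/ and viewed, at most 14 in all, crops included, and the job is handed in when it is done.

Besides the shell and the picture viewer there is one more tool, called after "Emit:" as name(argument=value, ...), one argument or row to a line, values as JSON. send_rows: Moves the arm, as the interface text tells. Its arguments: {"type":"object","properties":{"moves":{"type":"array","items":{"type":"number","minimum":-1,"maximum":1}},"grip_force":{"type":"number"}},"required":["moves"]}

```bash
mkdir -p pics; ls; python3 - <<'E'
from bench import r,grab_frame
import cv2,numpy as np
for n in("top","side"):
    f=grab_frame(n);cv2.imwrite(f"pics/{n}0.png",f["image"]);print(n,np.round(f["mtx"],1).tolist(),np.round(f["dist_coeffs"],3),np.round(f["position"]),np.round(f["rotation"],3).tolist())
s=r.state();print(np.round(s["tool_rot"],3).tolist(),s["t"],r.grasp_offset)
E
```

```text
pics
top [[363.6, 0.0, 253.2], [0.0, 363.6, 193.4], [0.0, 0.0, 1.0]] [0.016 0.    0.    0.    0.   ] [461.  15. 803.] [[0.012, 0.993, -0.118], [-1.0, 0.012, -0.001], [0.0, 0.118, 0.993]]
side [[380.0, 0.0, 255.2], [0.0, 380.0, 189.3], [0.0, 0.0, 1.0]] [-0.086  0.     0.     0.     0.   ] [272. 458. 692.] [[-0.825, 0.431, -0.366], [-0.565, -0.647, 0.511], [-0.016, 0.628, 0.778]]
[[0.957, 0.29, -0.0], [0.29, -0.957, 0.001], [0.0, -0.001, -1.0]] 0.1 -18.700000000000003
```

View pics/top0.png

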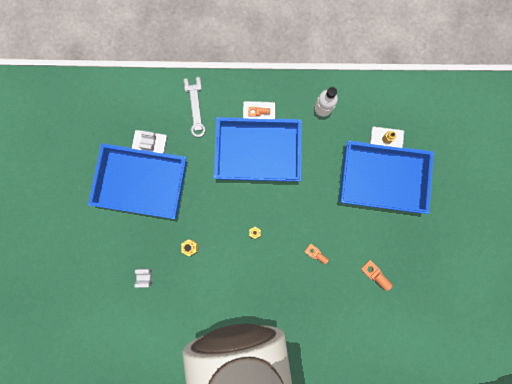

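View pics/side0.png

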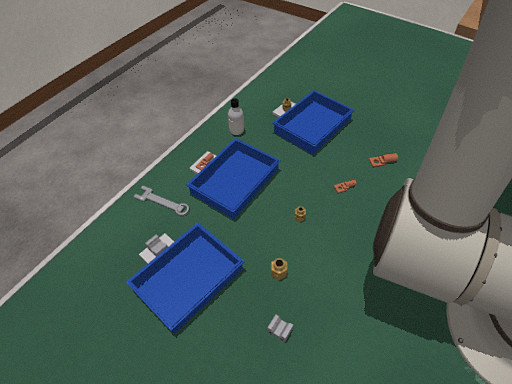

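```bash
cat > h.py <<'E'
import cv2,numpy as np
from bench import r,grab_frame
def cast(f,px,z):
    p=cv2.undistortPoints(np.float64(px).reshape(-1,1,2),f["mtx"],np.float64(f["dist_coeffs"])).reshape(-1,2)
    d=np.c_[p[:,0],-p[:,1],-np.ones(len(p))]@np.array(f["rotation"]).T
    c=np.array(f["position"]);return (c+d*((z-c[2])/d[:,2])[:,None])[:,:2]
def masks(im):
    h,s,v=cv2.split(cv2.cvtColor(im,cv2.COLOR_BGR2HSV))
    w=lambda a:cv2.morphologyEx(a.astype(np.uint8)*255,cv2.MORPH_CLOSE,np.ones((5,5)))
    return {"lug":w((h<15)&(s>110)&(v>90)),"gland":w((h>=15)&(h<35)&(s>110)&(v>70)),"blue":w((h>100)&(h<130)&(s>150)&(v>60)),"grey":w((s<60)&(v>90))}
def blobs(m,a0,a1):
    return [c for c in cv2.findContours(m,cv2.RETR_EXTERNAL,cv2.CHAIN_APPROX_NONE)[0] if a0<cv2.contourArea(c)<a1]
E
python3 - <<'E'
from h import *
for n in("top","side"):
    f=grab_frame(n);M=masks(f["image"])
    for k,z,a0,a1 in(("lug",6,40,900),("gland",16,40,900),("grey",12,80,900),("blue",36,2000,20000)):
        for c in blobs(M[k],a0,a1):
            w=cast(f,c.reshape(-1,2),z).astype(np.float32);b=cv2.minAreaRect(w);bp=cv2.boxPoints(b)
            e=bp[1]-bp[0];e2=bp[2]-bp[1];l=e if np.hypot(*e)>np.hypot(*e2) else e2
            print(n,k,np.round(c.reshape(-1,2).mean(0)),"c",np.round(b[0],1),"size",np.round(b[1]),"long ang",round(float(np.degrees(np.arctan2(l[1],l[0]))%180),1))
E
```

```text
top lug [377. 276.] c [ 379.9 -251.4] size [72. 28.] long ang 44.9
top lug [316. 254.] c [ 422.3 -120.4] size [51. 23.] long ang 45.4
top lug [258. 111.] c [743.4   5.4] size [19. 45.] long ang 90.7
top gland [189. 247.] c [437.  152.2] size [34. 34.] long ang 91.8
top gland [254. 232.] c [469.5  13.5] size [24. 22.] long ang 0.6
top gland [389. 136.] c [ 684.5 -282.8] size [20. 31.] long ang 135.2
top grey [143. 277.] c [371.8 248.9] size [40. 36.] long ang 0.6
top grey [149. 141.] c [669.5 248.9] size [74. 44.] long ang 81.6
top grey [387. 136.] c [ 685.7 -279.3] size [74. 41.] long ang 83.2
top grey [259. 110.] c [744.7   5.5] size [40. 72.] long ang 90.7
top grey [326. 103.] c [ 760.3 -142.9] size [43. 62.] long ang 153.8
top grey [194. 103.] c [749.3 149.5] size [141.  39.] long ang 8.7
top blue [137. 181.] c [576.5 262. ] size [189. 135.] long ang 81.6
top blue [387. 177.] c [ 591.4 -266.9] size [189. 136.] long ang 83.1
top blue [258. 149.] c [648.7   7.5] size [185. 137.] long ang 89.1
side lug [345. 186.] c [ 423.6 -119.9] size [58. 23.] long ang 56.0
side lug [383. 159.] c 
[... 325 characters left out ...]
0.7
side gland [286. 104.] c [ 689.1 -287.4] size [20. 49.] long ang 121.7
side gland [466.  29.] c [  374.3 -1051.1] size [ 63. 141.] long ang 95.5
side gland [478.   9.] c [  371.6 -1248.3] size [217.  52.] long ang 85.4
side grey [280. 326.] c [375.8 247.6] size [39. 33.] long ang 1.6
side grey [155. 246.] c [680.5 251.5] size [71. 44.] long ang 81.8
side grey [159. 200.] c [751.  154.3] size [139.  39.] long ang 10.1
side grey [202. 161.] c [749.6  11.5] size [74. 30.] long ang 89.6
side blue [185. 276.] c [573.2 267.4] size [186. 145.] long ang 81.5
side blue [234. 177.] c [644.4  17.8] size [199. 147.] long ang 89.2
side blue [312. 121.] c [ 587.7 -252. ] size [210. 149.] long ang 83.2
```

```bash
cat > go.py <<'E'
import sys,numpy as np
from bench import r
# usage: go.py x y z ang(tool x axis, deg, world): print the remaining shift/turn in tool axes, normalised
def need(x,y,z,a):
    s=r.state();R=np.array(s["tool_rot"]);d=R.T@(np.array([x,y,z])-s["tool_pos"])
    cur=np.degrees(np.arctan2(R[1,0],R[0,0]));t=-((a-cur+180)%360-180)
    print("t",round(s["t"],2),"tcp",np.round(s["tool_pos"],1),"ang",round(cur,1),"w",round(s["grip_width"],1),"gf",round(s["grip_force"],1),"F",np.round(s["ft_force"],1),"j6",round(s["joint_positions"][5]),"NEED",np.round(d/1000,4),round(t/90,4))
if __name__=="__main__": need(*map(float,sys.argv[1:]))
E
```

Emit:
send_rows(
  moves=[0.035, -0.028, 0, -0.06, 1, 0.07, -0.056, 0, -0.12, 1, 0.105, -0.084, 0, -0.18, 1, 0.14, -0.112, 0, -0.24, 1, 0.175, -0.14, 0, -0.312, 1],
)

```text
t: 0.7
tool_pos: [294.0, -364.0, 192.5]
tool_rot: [[0.706, 0.709, 0.0], [0.709, -0.706, 0.0], [0.0, 0.0, -1.0]]
ft_force: [1.1, -1.3, 0.1]
grip_width: 85.6
grip_force: 0.0
```

```bash
python3 go.py 369 -262 150 45
```

```text
t 0.7 tcp [ 294.  -364.   192.5] ang 45.1 w 85.6 gf 0.0 F [ 1.1 -1.3  0.1] j6 -16 NEED [ 0.1252 -0.0189  0.0425] 0.0013
```

Emit:
send_rows(
  moves=[0.045, -0.006, 0.014, 0, 1, 0.09, -0.013, 0.028, 0, 1, 0.125, -0.019, 0.042, 0, 1, 0.125, -0.019, 0.042, 0, 1],
)

```text
t: 1.1
tool_pos: [369.7, -260.3, 149.0]
tool_rot: [[0.705, 0.709, -0.001], [0.709, -0.705, 0.002], [0.001, -0.002, -1.0]]
ft_force: [0.1, -0.1, 0.8]
grip_width: 85.2
grip_force: 0.0
```

```bash
python3 - <<'E'
from h import *
f=grab_frame("wrist");cv2.imwrite("pics/w1.png",f["image"]);print(np.round(f["position"]),np.round(f["rotation"],2).tolist(),f["mtx"],f["dist_coeffs"])
E
python3 go.py 369 -262 150 45
```

```text
[ 426. -203.  331.] [[0.71, 0.67, 0.22], [-0.71, 0.67, 0.22], [-0.0, -0.31, 0.95]] [[312.11806058   0.         259.74523944]
 [  0.         312.11806058 188.72864986]
 [  0.           0.           1.        ]] [0.0047897 0.        0.        0.        0.       ]
t 1.15 tcp [ 369.1 -262.2  149.9] ang 45.1 w 85.5 gf 0.0 F [-0.4  0.3  0.1] j6 0 NEED [ 0.     -0.0002 -0.0001] 0.0011
```

View pics/w1.png

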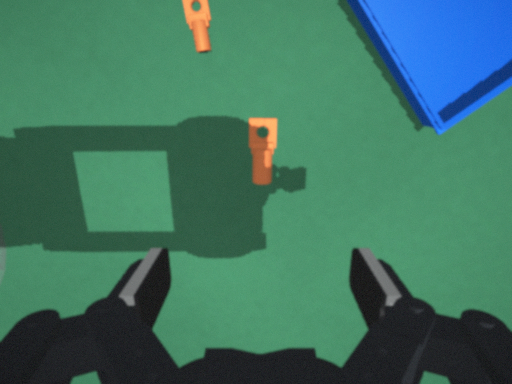

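The wrist view shows the big lug at (263,150), aligned with the tool and its barrel toward the gripper. The small lug is at (199,25).

```bash
cat > wl.py <<'E'
from h import *
import sys
def look(k,z,a0=150,a1=9000):
    f=grab_frame("wrist")
    for c in blobs(masks(f["image"])[k],a0,a1):
        w=cast(f,c.reshape(-1,2),z).astype(np.float32);b=cv2.minAreaRect(w);bp=cv2.boxPoints(b)
        e=bp[1]-bp[0];e2=bp[2]-bp[1];l=e if np.hypot(*e)>np.hypot(*e2) else e2
        print(k,np.round(c.reshape(-1,2).mean(0)),"c",np.round(b[0],1),"size",np.round(b[1],1),"long ang",round(float(np.degrees(np.arctan2(l[1],l[0]))%180),1))
if __name__=="__main__": look(sys.argv[1],float(sys.argv[2]))
E
python3 wl.py lug 5
```

```text
lug [262. 143.] c [ 381.  -250.8] size [69.7 28. ] long ang 44.4
lug [197.  20.] c [ 423.1 -124.8] size [42.9 22.5] long ang 52.7
```

Emit:
send_rows(
  moves=[0.001, 0, 0.045, 0, 0.6, 0.001, 0, 0.09, 0, 0.6, 0.001, 0, 0.125, 0, 0.6, 0.001, 0, 0.147, 0, 0.6, 0.001, 0, 0.147, 0, 0.6],
  grip_force=40,
)

```text
t: 1.7
tool_pos: [367.6, -263.1, 1.4]
tool_rot: [[0.709, 0.705, -0.003], [0.705, -0.709, 0.003], [-0.0, -0.004, -1.0]]
ft_force: [-0.4, -0.3, 1.2]
grip_width: 51.3
grip_force: 0.0
```

Emit:
send_rows(
  moves=[0, 0, 0, 0, 0, 0, 0, 0, 0, 0, 0, 0, 0, 0, 0, 0, 0, 0, 0, 0, 0, 0, 0, 0, 0],
)

```text
t: 2.2
tool_pos: [369.5, -263.4, 4.1]
tool_rot: [[0.708, 0.706, 0.001], [0.706, -0.708, -0.0], [0.0, 0.001, -1.0]]
ft_force: [0.1, -0.4, -0.1]
grip_width: -0.2
grip_force: 0.0
```

```bash
python3 go.py 369.8 -261.5 3 44.5
```

```text
t 2.2 tcp [ 369.5 -263.4    4.1] ang 44.9 w -0.2 gf 0.0 F [ 0.1 -0.4 -0.1] j6 0 NEED [ 0.0016 -0.0011  0.0011] 0.0047
```

```bash
python3 - <<'E'
from h import *
f=grab_frame("wrist");g=grab_frame("side");cv2.imwrite("pics/w2.png",np.hstack([cv2.resize(f["image"],(400,300)),cv2.resize(g["image"][110:230,300:460],(400,300))]))
E
```

```text
(no output)
```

View pics/w2.png

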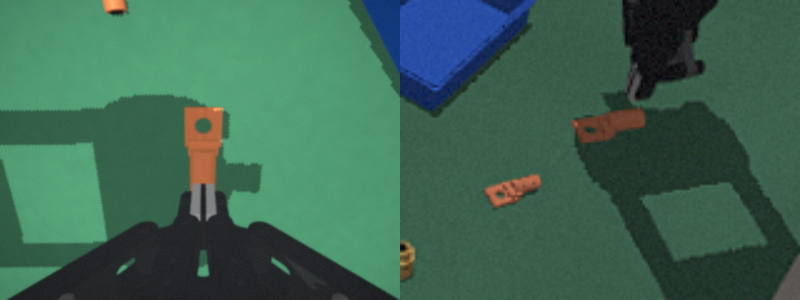

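The fingers closed on nothing. In the side crop the tips, at about (632,95), look well behind and above the lug, so I'll check which height they match.

```bash
python3 - <<'E'
from h import *
def proj(f,P):
    q=(np.array(P)-f["position"])@np.array(f["rotation"]);q=q*[1,-1,-1]
    return cv2.projectPoints(q.reshape(1,3),np.zeros(3),np.zeros(3),f["mtx"],np.float64(f["dist_coeffs"]))[0].ravel().round(0)
s=r.state();print(s["tool_pos"],s["joint_positions"])
for n in("side","top","wrist"):
    f=grab_frame(n)
    if n=="wrist":print(f["position"])
    if n=="top":cv2.imwrite("pics/t3.png",cv2.resize(f["image"][200:360,260:500],(720,480)))
    for z in(4,30,60,100,150):print(n,z,proj(f,[s["tool_pos"][0],s["tool_pos"][1],z]))
    print("lug mid",proj(f,[380.5,-251,5]))
    for c in blobs(masks(f["image"])["lug"],40,9000):print(c.reshape(-1,2).mean(0).round())
E
```

```text
[ 369.33811683 -263.28696304    3.83807012] [-4.52336929e+01  2.72019884e+00  1.11964367e+02  2.34048745e-03
  6.52993226e+01 -1.53617085e-01]
side 4 [390. 159.]
side 30 [393. 151.]
side 60 [396. 142.]
side 100 [401. 130.]
side 150 [407. 113.]
lug mid [384. 160.]
[345. 185.]
[383. 159.]
[205. 161.]
top 4 [383. 281.]
top 30 [387. 283.]
top 60 [393. 285.]
top 100 [401. 287.]
top 150 [412. 291.]
lug mid [377. 276.]
[375. 275.]
[316. 254.]
[258. 111.]
[ 425.86120301 -205.47643918  185.60061094]
wrist 4 [261. 220.]
wrist 30 [262. 239.]
wrist 60 [262. 269.]
wrist 100 [263. 335.]
wrist 150 [265. 537.]
lug mid [260. 196.]
[260. 188.]
[147.   7.]
```

View pics/t3.png

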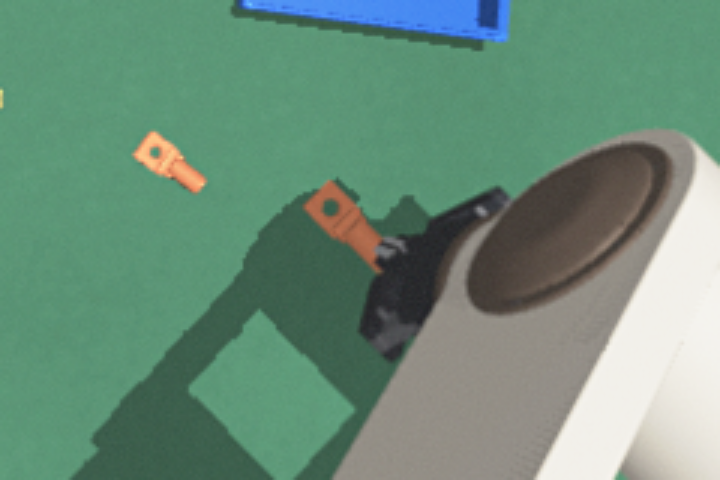

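All three views put the shut fingertips at about z = 30, but the state says about 4. So the real tips sit roughly 27 mm higher than reported. I'll open, go down in small steps and watch the force.

Emit:
send_rows(
  moves=[0, 0, 0, 0, 0.6, 0, 0, 0, 0, 0.6, 0, 0, 0, 0, 0.6, 0, 0, 0.008, 0, 0.6, 0, 0, 0.015, 0, 0.6],
)

```text
t: 2.95
tool_pos: [369.2, -263.2, -12.1]
tool_rot: [[0.708, 0.706, 0.0], [0.706, -0.708, 0.0], [0.0, -0.0, -1.0]]
ft_force: [0.1, 0.5, 0.4]
grip_width: 51.4
grip_force: 0.0
```

Emit:
send_rows(
  moves=[0, 0, 0, 0, 0.6, 0, 0, 0, 0, 0.6],
)

```text
t: 3.15
tool_pos: [369.1, -263.0, -11.7]
tool_rot: [[0.708, 0.706, -0.001], [0.706, -0.708, 0.001], [0.0, -0.001, -1.0]]
ft_force: [0.2, 0.3, 0.3]
grip_width: 51.2
grip_force: 0.0
```

```bash
python3 go.py 369.8 -261.5 -20 44.5; python3 - <<'E'
from h import *
f=grab_frame("wrist");g=grab_frame("side");cv2.imwrite("pics/w4.png",np.hstack([cv2.resize(f["image"],(400,300)),cv2.resize(g["image"][110:230,300:460],(400,300))]))
E
```

```text
t 3.15 tcp [ 369.1 -263.   -11.7] ang 44.9 w 51.2 gf 0.0 F [0.2 0.3 0.3] j6 0 NEED [ 0.0016 -0.0006  0.0083] 0.0046
```

View pics/w4.png

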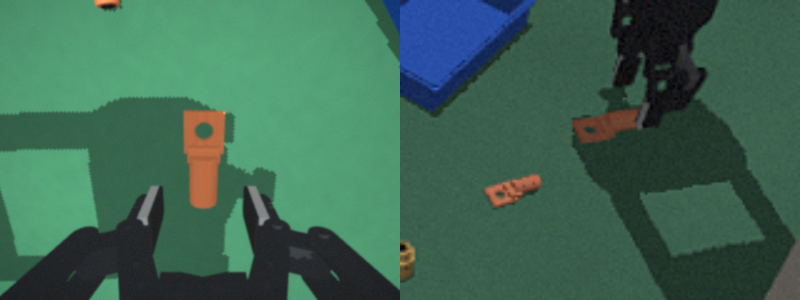

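Emit:
send_rows(
  moves=[0.001, 0, 0.005, 0, 0.6, 0.001, 0, 0.01, 0, 0.6, 0.001, 0, 0.01, 0, 0, 0.001, 0, 0.01, 0, 0, 0.001, 0, 0.01, 0, 0],
)

```text
t: 3.75
tool_pos: [370.1, -262.7, -21.1]
tool_rot: [[0.708, 0.706, 0.0], [0.706, -0.708, -0.0], [0.0, 0.0, -1.0]]
ft_force: [-6.1, 2.7, 36.8]
grip_width: 8.3
grip_force: 35.8
```

Emit:
send_rows(
  moves=[0, 0, 0, 0, 0, 0, 0, 0, 0, 0],
)

```text
t: 3.95
tool_pos: [372.0, -264.3, -19.1]
tool_rot: [[0.708, 0.706, 0.004], [0.706, -0.708, -0.004], [0.0, 0.006, -1.0]]
ft_force: [4.6, -0.7, 24.9]
grip_width: 0.1
grip_force: 12.2
```

Emit:
send_rows(
  moves=[0, 0, -0.01, 0, 0.3, 0, 0, -0.01, 0, 0.6, 0, 0, -0.01, 0, 0.6, 0, 0, -0.01, 0, 0.6, 0, 0, -0.01, 0, 0.6],
)

```text
t: 4.45
tool_pos: [369.8, -262.3, -11.8]
tool_rot: [[0.708, 0.706, -0.0], [0.706, -0.708, 0.001], [0.0, -0.001, -1.0]]
ft_force: [-1.0, 0.2, -0.1]
grip_width: 51.5
grip_force: 0.0
```

```bash
python3 go.py 369.8 -261.5 -20 44.5; python3 - <<'E'
from h import *
f=grab_frame("wrist");g=grab_frame("side");cv2.imwrite("pics/w5.png",np.hstack([cv2.resize(f["image"],(400,300)),cv2.resize(g["image"][110:230,300:460],(400,300))]))
E
python3 wl.py lug 5
```

```text
t 4.45 tcp [ 369.8 -262.3  -11.8] ang 44.9 w 51.5 gf 0.0 F [-1.   0.2 -0.1] j6 0 NEED [ 0.0006 -0.0005  0.0082] 0.0046
lug [259. 199.] c [ 378.8 -251.7] size [75.8 27.8] long ang 43.4
lug [137.   4.] c [ 411.  -139.2] size [ 4.5 14.4] long ang 135.0
```

View pics/w5.png

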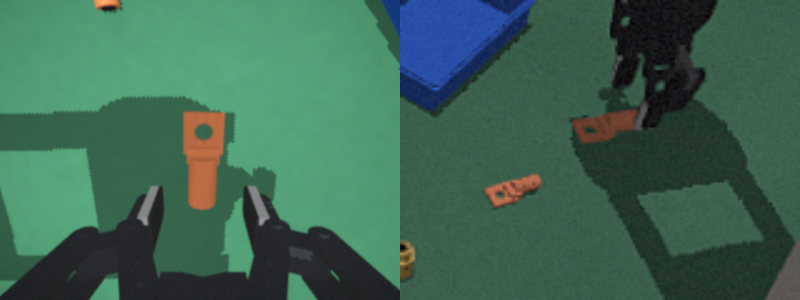

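Emit:
send_rows(
  moves=[0, 0, 0.008, 0, 0.6, 0, 0, 0.015, 0, 0.6, 0, 0, 0.022, 0, 0.6, 0, 0, 0.022, 0, 0.6],
)

```text
t: 5.0
tool_pos: [369.4, -261.9, -34.7]
tool_rot: [[0.708, 0.706, -0.001], [0.706, -0.708, 0.002], [0.0, -0.002, -1.0]]
ft_force: [-0.5, 1.0, -0.4]
grip_width: 51.2
grip_force: 0.0
```

Emit:
send_rows(
  moves=[0, 0, 0, 0, 0.3, 0, 0, 0, 0, 0.3, 0, 0, 0, 0, 0.1, 0, 0, 0, 0, 0.1, 0, 0, 0, 0, 0],
)

```text
t: 5.5
tool_pos: [370.2, -262.7, -33.0]
tool_rot: [[0.708, 0.706, 0.0], [0.706, -0.708, -0.0], [0.0, 0.001, -1.0]]
ft_force: [-0.7, 2.1, 6.0]
grip_width: 18.2
grip_force: 39.2
```

Emit:
send_rows(
  moves=[0, 0, 0, 0, 0, 0, 0, 0, 0, 0],
)

```text
t: 5.7
tool_pos: [370.1, -262.7, -33.0]
tool_rot: [[0.708, 0.706, 0.0], [0.706, -0.708, -0.0], [0.0, 0.0, -1.0]]
ft_force: [-2.0, 0.2, 6.2]
grip_width: 18.5
grip_force: 39.2
```

The grip is at 18.4 mm with an upward force, so the pads hold the barrel above its centre. I'll open and go lower.

Emit:
send_rows(
  moves=[0, 0, 0, 0, 0.4, 0, 0, 0, 0, 0.4, 0, 0, 0.004, 0, 0.4, 0, 0, 0.007, 0, 0.4, 0, 0, 0.007, 0, 0.4],
)

```text
t: 6.2
tool_pos: [370.1, -262.6, -39.6]
tool_rot: [[0.708, 0.706, -0.0], [0.706, -0.708, 0.0], [-0.0, -0.0, -1.0]]
ft_force: [-7.9, 7.2, 26.3]
grip_width: 34.0
grip_force: 13.5
```

Emit:
send_rows(
  moves=[0, 0, 0, 0, 0.25, 0, 0, 0, 0, 0.1, 0, 0, 0, 0, 0, 0, 0, 0, 0, 0, 0, 0, 0, 0, 0],
)

```text
t: 6.7
tool_pos: [371.6, -264.2, -38.5]
tool_rot: [[0.708, 0.706, 0.003], [0.706, -0.708, -0.003], [0.0, 0.005, -1.0]]
ft_force: [-0.4, 0.3, 31.3]
grip_width: 18.8
grip_force: 50.0
```

```bash
python3 go.py 369.8 -261.5 -20 44.5
```

```text
t 6.7 tcp [ 371.6 -264.2  -38.5] ang 44.9 w 18.8 gf 50.0 F [-0.4  0.3 31.3] j6 0 NEED [ 0.0006 -0.0031 -0.0185] 0.0046
```

Emit:
send_rows(
  moves=[0, 0, -0.005, 0, 0, 0, 0, -0.02, 0, 0, 0, 0, -0.05, 0, 0, 0, 0, -0.1, 0, 0, 0, 0, -0.1, 0, 0],
)

```text
t: 7.2
tool_pos: [371.9, -264.4, 64.7]
tool_rot: [[0.708, 0.706, 0.005], [0.706, -0.708, -0.005], [0.0, 0.007, -1.0]]
ft_force: [-0.5, -0.5, -1.9]
grip_width: 18.8
grip_force: 39.4
```

```bash
python3 go.py 638 -24 60 45; python3 - <<'E'
from h import *
f=grab_frame("wrist");g=grab_frame("side");cv2.imwrite("pics/w6.png",np.hstack([cv2.resize(f["image"],(400,300)),cv2.resize(g["image"][80:230,300:500],(400,300))]))
E
```

```text
t 7.2 tcp [ 371.9 -264.4   64.7] ang 44.9 w 18.8 gf 39.4 F [-0.5 -0.5 -1.9] j6 0 NEED [0.3581 0.0177 0.0049] -0.0009
```

View pics/w6.png

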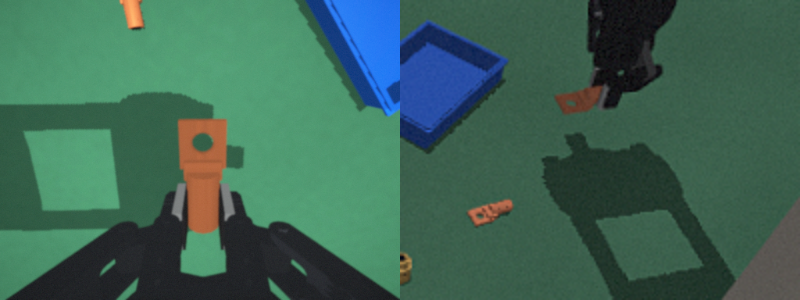

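The big lug is held and hangs level. Now carry it to the lug bin and turn it along the bin's x axis.

Emit:
send_rows(
  moves=[0.02, 0.001, 0, 0.05, 0, 0.06, 0.003, 0, 0.12, 0, 0.1, 0.005, 0, 0.2, 0, 0.14, 0.008, 0, 0.28, 0, 0.18, 0.01, 0, 0.36, 0],
)

```text
t: 7.8
tool_pos: [504.8, -140.9, 57.8]
tool_rot: [[0.977, 0.211, -0.002], [0.211, -0.977, 0.001], [-0.002, -0.002, -1.0]]
ft_force: [0.4, -0.6, -1.2]
grip_width: 18.6
grip_force: 39.5
```

```bash
python3 go.py 633 -30 20 -0.5
```

```text
t 7.8 tcp [ 504.8 -140.9   57.8] ang 12.2 w 18.6 gf 39.5 F [ 0.4 -0.6 -1.2] j6 54 NEED [ 0.1488 -0.0812  0.0376] 0.1412
```

Emit:
send_rows(
  moves=[0.035, -0.02, 0, 0.04, 0, 0.075, -0.04, 0, 0.08, 0, 0.11, -0.06, 0, 0.12, 0, 0.14, -0.08, 0, 0.14, 0, 0.149, -0.081, 0.0, 0.14, 0],
)

```text
t: 8.3
tool_pos: [633.2, -28.1, 57.1]
tool_rot: [[1.0, -0.0, -0.003], [-0.0, -1.0, 0.001], [-0.003, -0.001, -1.0]]
ft_force: [-0.9, -0.2, -0.4]
grip_width: 18.7
grip_force: 39.4
```

Emit:
send_rows(
  moves=[0, 0, 0.03, 0, 0, 0, 0, 0.05, 0, 0, 0, 0, 0.05, 0, 0, 0, 0, 0.05, 0, 0],
)

```text
t: 8.7
tool_pos: [631.9, -31.4, 9.1]
tool_rot: [[1.0, -0.002, -0.002], [-0.002, -1.0, 0.0], [-0.002, -0.0, -1.0]]
ft_force: [0.3, -1.0, -0.5]
grip_width: 18.1
grip_force: 39.4
```

```bash
python3 go.py 633 -30 -33 -0.5; python3 - <<'E'
from h import *
f=grab_frame("wrist");g=grab_frame("side");cv2.imwrite("pics/w7.png",np.hstack([cv2.resize(f["image"],(400,300)),cv2.resize(g["image"][110:260,150:350],(400,300))]))
E
```

```text
t 8.7 tcp [631.9 -31.4   9.1] ang -0.1 w 18.1 gf 39.4 F [ 0.3 -1.  -0.5] j6 80 NEED [ 0.0012 -0.0014  0.0421] 0.0045
```

View pics/w7.png

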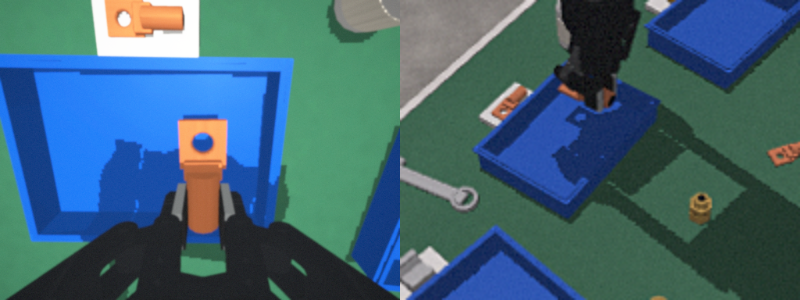

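Emit:
send_rows(
  moves=[0.005, 0, 0.01, 0, 0, 0.005, 0, 0.02, 0, 0, 0.005, 0, 0.03, 0, 0, 0.005, 0, 0.034, 0, 0, 0.005, 0, 0.038, 0, 0],
)

```text
t: 9.3
tool_pos: [637.2, -31.1, -29.1]
tool_rot: [[1.0, -0.001, -0.001], [-0.001, -1.0, 0.0], [-0.001, -0.0, -1.0]]
ft_force: [-0.4, 0.2, -0.6]
grip_width: 18.3
grip_force: 39.4
```

Emit:
send_rows(
  moves=[0, 0, 0.002, 0, 0, 0, 0, 0.004, 0, 0],
)

```text
t: 9.5
tool_pos: [637.5, -31.2, -32.4]
tool_rot: [[1.0, -0.002, 0.0], [-0.002, -1.0, 0.0], [0.0, -0.0, -1.0]]
ft_force: [0.0, 0.5, -0.8]
grip_width: 18.3
grip_force: 39.4
```

Emit:
send_rows(
  moves=[0, 0, 0.0015, 0, 0, 0, 0, 0.0015, 0, 0],
)

```text
t: 9.7
tool_pos: [637.4, -31.1, -33.9]
tool_rot: [[1.0, -0.001, -0.0], [-0.001, -1.0, 0.0], [-0.0, -0.0, -1.0]]
ft_force: [-0.1, 0.4, -1.3]
grip_width: 18.5
grip_force: 39.4
```

Emit:
send_rows(
  moves=[0, 0, 0.0015, 0, 0, 0, 0, 0.0015, 0, 0],
)

```text
t: 9.9
tool_pos: [637.6, -31.2, -34.4]
tool_rot: [[1.0, -0.001, 0.001], [-0.001, -1.0, -0.0], [0.001, 0.0, -1.0]]
ft_force: [-4.3, 0.2, 11.0]
grip_width: 18.4
grip_force: 45.7
```

Emit:
send_rows(
  moves=[0, 0, -0.001, 0, 0.4, 0, 0, -0.001, 0, 0.4, 0, 0, -0.001, 0, 0.4, 0, 0, -0.04, 0, 0.4, 0, 0, -0.085, 0, 0.4],
)

```text
t: 10.4
tool_pos: [636.2, -31.0, 48.9]
tool_rot: [[1.0, -0.002, -0.004], [-0.002, -1.0, 0.001], [-0.004, -0.001, -1.0]]
ft_force: [0.6, -0.5, 0.5]
grip_width: 34.0
grip_force: 0.0
```

```bash
python3 go.py 413 -129 110 45; python3 wl.py lug 8
```

```text
t 10.4 tcp [636.2 -31.   48.9] ang -0.1 w 34.0 gf 0.0 F [ 0.6 -0.5  0.5] j6 80 NEED [-0.2233  0.0983 -0.0604] -0.501
lug [260. 171.] c [651.4 -30.5] size [72.4 26.9] long ang 1.3
lug [199.  41.] c [742.5   8.2] size [50.5 20.7] long ang 89.9
```

Emit:
send_rows(
  moves=[-0.02, 0.009, -0.01, -0.05, 0.6, -0.06, 0.027, -0.02, -0.14, 0.6, -0.1, 0.045, -0.03, -0.23, 0.6, -0.14, 0.062, -0.03, -0.32, 0.6, -0.18, 0.08, -0.03, -0.41, 0.6],
)

```text
t: 10.95
tool_pos: [455.9, -111.2, 79.6]
tool_rot: [[0.797, 0.604, 0.001], [0.604, -0.797, -0.0], [0.0, 0.001, -1.0]]
ft_force: [-0.5, -0.9, 0.2]
grip_width: 51.0
grip_force: 0.0
```

```bash
python3 go.py 413 -129 50 45
```

```text
t 10.95 tcp [ 455.9 -111.2   79.6] ang 37.2 w 51.0 gf 0.0 F [-0.5 -0.9  0.2] j6 30 NEED [-0.0449 -0.0118  0.0296] -0.087
```

Emit:
send_rows(
  moves=[-0.022, -0.006, 0.015, -0.045, 0.6, -0.045, -0.012, 0.03, -0.087, 0.6, -0.045, -0.012, 0.03, -0.087, 0.6, -0.045, -0.012, 0.03, -0.087, 0.6],
)

```text
t: 11.35
tool_pos: [414.2, -128.5, 49.8]
tool_rot: [[0.713, 0.701, 0.001], [0.701, -0.713, -0.0], [0.0, 0.001, -1.0]]
ft_force: [0.5, -0.6, 0.3]
grip_width: 51.3
grip_force: 0.0
```

```bash
python3 wl.py lug 4; python3 go.py 413 -129 50 45; python3 - <<'E'
from h import *
f=grab_frame("top")
for c in blobs(masks(f["image"])["lug"],40,900):
    b=cv2.minAreaRect(cast(f,c.reshape(-1,2),4).astype(np.float32));print(b)
E
```

```text
lug [263. 174.] c [ 423.9 -122.8] size [54.6 21.7] long ang 53.0
t 11.4 tcp [ 414.7 -128.4   50.1] ang 44.6 w 51.1 gf 0.0 F [ 0.3 -0.3  0.6] j6 18 NEED [-0.0017 -0.0008  0.0001] -0.0048
((434.25457763671875, -108.88082885742188), (17.27776527404785, 23.209012985229492), 62.93185806274414)
((655.3818359375, -31.476806640625), (61.92305374145508, 22.521270751953125), 0.3823528587818146)
((744.0478515625, 6.473817825317383), (18.763181686401367, 47.714412689208984), 0.6835370063781738)
```

```bash
python3 go.py 418 -130.5 -36 53
```

```text
t 11.45 tcp [ 415.  -128.3   50.1] ang 44.6 w 51.3 gf 0.0 F [-0.1 -0.2  0.9] j6 18 NEED [0.0006 0.0036 0.0862] -0.0933
```

Emit:
send_rows(
  moves=[0.001, 0.004, 0.02, -0.05, 0.6, 0.001, 0.004, 0.04, -0.093, 0.6, 0.001, 0.004, 0.06, -0.093, 0.6, 0.001, 0.004, 0.077, -0.093, 0.5, 0.001, 0.004, 0.086, -0.093, 0.4],
  grip_force=35,
)

```text
t: 11.95
tool_pos: [417.9, -129.9, -37.4]
tool_rot: [[0.601, 0.799, -0.001], [0.799, -0.601, 0.001], [-0.0, -0.001, -1.0]]
ft_force: [0.4, -0.2, 0.8]
grip_width: 34.4
grip_force: 0.0
```

Emit:
send_rows(
  moves=[0, 0, 0, 0, 0.25, 0, 0, 0, 0, 0.1, 0, 0, 0, 0, 0, 0, 0, 0, 0, 0, 0, 0, 0, 0, 0],
)

```text
t: 12.45
tool_pos: [417.9, -130.5, -35.9]
tool_rot: [[0.602, 0.799, 0.001], [0.799, -0.602, -0.0], [0.0, 0.001, -1.0]]
ft_force: [0.0, 0.7, -0.6]
grip_width: 14.9
grip_force: 34.1
```

```bash
python3 go.py 418 -130.5 -36 53
```

```text
t 12.45 tcp [ 417.9 -130.5  -35.9] ang 53.0 w 14.9 gf 34.1 F [ 0.   0.7 -0.6] j6 10 NEED [0.0001 0.0001 0.0001] 0.0001
```

Emit:
send_rows(
  moves=[0, 0, -0.045, 0, 0, 0, 0, -0.09, 0, 0, 0.04, 0.01, -0.1, 0.08, 0, 0.08, 0.02, -0.1, 0.16, 0, 0.12, 0.029, -0.1, 0.24, 0],
)

```text
t: 12.95
tool_pos: [514.4, -51.1, 64.7]
tool_rot: [[0.857, 0.516, 0.002], [0.516, -0.857, -0.0], [0.001, 0.001, -1.0]]
ft_force: [-0.1, -0.8, 0.3]
grip_width: 14.6
grip_force: 34.3
```

```bash
python3 go.py 636 50 62 -0.5
```

```text
t 12.95 tcp [514.4 -51.1  64.7] ang 31.1 w 14.6 gf 34.3 F [-0.1 -0.8  0.3] j6 45 NEED [ 0.1563 -0.0239  0.0029] 0.3508
```

Emit:
send_rows(
  moves=[0.04, -0.006, 0, 0.08, 0, 0.08, -0.012, 0, 0.16, 0, 0.12, -0.018, 0, 0.24, 0, 0.156, -0.024, 0, 0.32, 0, 0.156, -0.024, 0, 0.35, 0],
)

```text
t: 13.45
tool_pos: [635.8, 52.5, 63.2]
tool_rot: [[1.0, -0.004, 0.0], [-0.004, -1.0, 0.001], [0.0, -0.001, -1.0]]
ft_force: [-0.3, 0.0, -0.8]
grip_width: 14.8
grip_force: 34.3
```

Emit:
send_rows(
  moves=[0, 0, 0.03, 0, 0, 0, 0, 0.06, 0, 0, 0, 0, 0.08, 0, 0, 0, 0, 0.09, 0, 0, 0, 0, 0.09, 0, 0],
)

```text
t: 13.95
tool_pos: [633.0, 49.8, -27.3]
tool_rot: [[1.0, -0.002, -0.002], [-0.002, -1.0, 0.0], [-0.002, -0.0, -1.0]]
ft_force: [0.1, 0.7, -0.3]
grip_width: 14.9
grip_force: 34.3
```

```bash
python3 go.py 636 50 -32 -0.5; python3 wl.py lug 8
```

```text
t 13.95 tcp [633.   49.8 -27.3] ang -0.1 w 14.9 gf 34.3 F [ 0.1  0.7 -0.3] j6 88 NEED [ 0.003  -0.0002  0.0046] 0.0045
lug [260. 229.] c [638.   50.5] size [22.2 58.3] long ang 179.9
lug [425. 203.] c [650.4 -31.1] size [76.8 29.9] long ang 2.5
lug [364.  20.] c [739.    2.6] size [57.2 14.5] long ang 89.8
```

Emit:
send_rows(
  moves=[0.003, 0, 0.002, 0, 0, 0.003, 0, 0.003, 0, 0, 0.003, 0, 0.004, 0, 0],
)

```text
t: 14.3
tool_pos: [637.0, 49.8, -29.7]
tool_rot: [[1.0, -0.001, 0.001], [-0.001, -1.0, 0.0], [0.001, -0.0, -1.0]]
ft_force: [0.3, 1.0, -0.4]
grip_width: 15.0
grip_force: 34.3
```

Emit:
send_rows(
  moves=[0, 0, 0.001, 0, 0, 0, 0, 0.0015, 0, 0],
)

```text
t: 14.5
tool_pos: [636.6, 49.8, -31.8]
tool_rot: [[1.0, -0.002, 0.0], [-0.002, -1.0, 0.0], [0.0, -0.0, -1.0]]
ft_force: [-0.2, -0.4, 0.4]
grip_width: 14.9
grip_force: 34.3
```

Emit:
send_rows(
  moves=[0, 0, 0.0005, 0, 0, 0, 0, 0.001, 0, 0],
)

```text
t: 14.7
tool_pos: [636.7, 49.8, -32.5]
tool_rot: [[1.0, -0.002, 0.0], [-0.002, -1.0, 0.0], [0.0, -0.0, -1.0]]
ft_force: [-3.5, -0.3, 9.4]
grip_width: 14.8
grip_force: 35.9
```

Emit:
send_rows(
  moves=[0, 0, -0.001, 0, 0.35, 0, 0, -0.001, 0, 0.35, 0, 0, -0.001, 0, 0.35, 0, 0, -0.04, 0, 0.35, 0, 0, -0.085, 0, 0.35],
)

```text
t: 15.2
tool_pos: [635.4, 49.8, 51.5]
tool_rot: [[1.0, -0.002, -0.004], [-0.002, -1.0, 0.0], [-0.004, -0.0, -1.0]]
ft_force: [1.2, -0.4, 0.9]
grip_width: 30.1
grip_force: 0.0
```

```bash
python3 go.py 469.5 14 60 0; python3 wl.py lug 8
```

```text
t 15.2 tcp [635.4  49.8  51.5] ang -0.1 w 30.1 gf 0.0 F [ 1.2 -0.4  0.9] j6 88 NEED [-0.1658  0.0361 -0.0079] -0.001
lug [260. 180.] c [644.4  50.8] size [20.3 52.3] long ang 179.9
lug [371. 169.] c [651.5 -31. ] size [72.1 27.6] long ang 0.4
lug [333.  40.] c [742.3   1.5] size [49.  20.9] long ang 89.8
```

Both lugs lie in their bin. Next the small gland.

Emit:
send_rows(
  moves=[-0.04, 0.009, -0.01, 0, 0.6, -0.08, 0.018, -0.01, 0, 0.6, -0.12, 0.027, -0.01, 0, 0.6, -0.166, 0.036, -0.01, 0, 0.6, -0.166, 0.036, -0.01, 0, 0.6],
)

```text
t: 15.75
tool_pos: [466.0, 13.8, 61.7]
tool_rot: [[1.0, -0.002, -0.002], [-0.002, -1.0, 0.0], [-0.002, -0.0, -1.0]]
ft_force: [0.9, 1.1, -0.0]
grip_width: 51.4
grip_force: 0.0
```

```bash
python3 wl.py gland 16;python3 go.py 469.5 14 60 0; python3 - <<'E'
from h import *
f=grab_frame("wrist");g=grab_frame("top")
cv2.imwrite("pics/w8.png",np.hstack([cv2.resize(f["image"][100:250,160:360],(400,300),interpolation=2),cv2.resize(g["image"][225:270,165:225],(400,300),interpolation=2)]))
E
```

```text
gland [ 85. 230.] c [435.4 154.5] size [32.5 58.7] long ang 122.4
gland [261. 188.] c [471.1  13.1] size [22.5 30.7] long ang 179.1
t 15.8 tcp [468.9  13.8  62.5] ang -0.1 w 51.2 gf 0.0 F [ 0.3 -0.1  1.1] j6 82 NEED [ 0.0006 -0.0002  0.0025] -0.0015
```

View pics/w8.png

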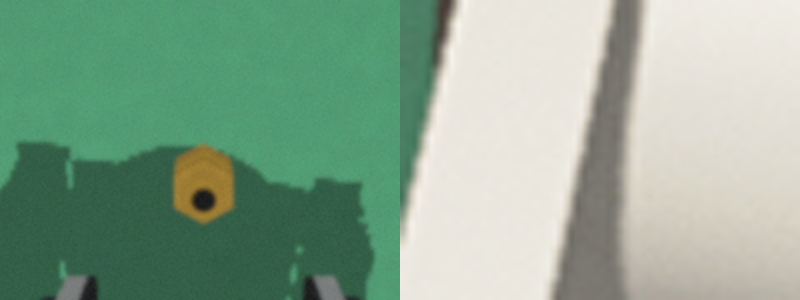

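Emit:
send_rows(
  moves=[0.001, 0.001, 0.03, 0, 0.6, 0.001, 0.001, 0.06, 0, 0.6, 0.001, 0.001, 0.08, 0, 0.6, 0.001, 0.001, 0.096, 0, 0.5, 0.001, 0.001, 0.096, 0, 0.5],
  grip_force=40,
)

```text
t: 16.4
tool_pos: [471.1, 13.3, -36.0]
tool_rot: [[1.0, -0.001, -0.003], [-0.001, -1.0, 0.001], [-0.003, -0.001, -1.0]]
ft_force: [0.3, -0.0, -0.1]
grip_width: 42.8
grip_force: 0.0
```

Emit:
send_rows(
  moves=[0, 0, 0, 0, 0.35, 0, 0, 0, 0, 0.2, 0, 0, 0, 0, 0, 0, 0, 0, 0, 0, 0, 0, 0, 0, 0],
)

```text
t: 16.9
tool_pos: [472.4, 13.0, -33.0]
tool_rot: [[1.0, -0.001, 0.002], [-0.001, -1.0, -0.0], [0.002, 0.0, -1.0]]
ft_force: [2.0, 1.3, 6.7]
grip_width: 21.1
grip_force: 39.8
```

```bash
python3 go.py 469.5 14 60 0
```

```text
t 16.9 tcp [472.4  13.  -33. ] ang -0.1 w 21.1 gf 39.8 F [2.  1.3 6.7] j6 82 NEED [-0.0027 -0.001  -0.093 ] -0.001
```

Emit:
send_rows(
  moves=[0, 0, -0.045, 0, 0, 0, 0, -0.09, 0, 0, 0.018, 0.035, -0.1, 0.02, 0, 0.038, 0.072, -0.1, 0.04, 0, 0.056, 0.108, -0.1, 0.078, 0],
)

```text
t: 17.4
tool_pos: [528.3, -96.4, 67.2]
tool_rot: [[0.992, -0.124, 0.002], [-0.124, -0.992, -0.001], [0.002, 0.0, -1.0]]
ft_force: [1.2, 1.0, 0.0]
grip_width: 20.9
grip_force: 39.4
```

```bash
python3 go.py 596 -227 62 -7
```

```text
t 17.4 tcp [528.3 -96.4  67.2] ang -7.1 w 20.9 gf 39.4 F [1.2 1.  0. ] j6 79 NEED [0.0834 0.1211 0.0054] -0.0017
```

Emit:
send_rows(
  moves=[0.025, 0.035, 0, 0, 0, 0.05, 0.07, 0, 0, 0, 0.07, 0.105, 0, 0, 0, 0.083, 0.121, 0, 0, 0, 0.083, 0.121, 0, 0, 0],
)

```text
t: 17.9
tool_pos: [595.3, -227.8, 65.6]
tool_rot: [[0.992, -0.126, -0.0], [-0.126, -0.992, -0.0], [-0.0, 0.0, -1.0]]
ft_force: [-0.4, 0.9, -0.5]
grip_width: 20.9
grip_force: 39.4
```

Emit:
send_rows(
  moves=[0, 0, 0.03, 0, 0, 0, 0, 0.06, 0, 0, 0, 0, 0.08, 0, 0, 0, 0, 0.088, 0, 0, 0, 0, 0.088, 0, 0],
)

```text
t: 18.4
tool_pos: [594.2, -224.7, -22.4]
tool_rot: [[0.992, -0.123, -0.001], [-0.123, -0.992, 0.001], [-0.001, -0.001, -1.0]]
ft_force: [-0.0, -0.1, -0.2]
grip_width: 20.6
grip_force: 39.4
```

```bash
python3 go.py 596 -227 -28 -7; python3 wl.py gland 16; python3 wl.py blue 36
```

```text
t 18.4 tcp [ 594.2 -224.7  -22.4] ang -7.1 w 20.6 gf 39.4 F [-0.  -0.1 -0.2] j6 69 NEED [0.0021 0.0021 0.0055] -0.001
gland [260. 263.] c [ 585.4 -222.9] size [24.2 41.5] long ang 171.6
gland [374.  43.] c [ 684.5 -283.2] size [32.9 25.1] long ang 82.8
blue [352. 366.] c [ 531.8 -263.2] size [16.3  6.7] long ang 33.9
blue [260. 322.] c [ 565.7 -220.6] size [32.  39.4] long ang 172.8
blue [  5. 260.] c [ 612.5 -112. ] size [ 8.4 32.5] long ang 158.4
```

Emit:
send_rows(
  moves=[0, 0, 0.002, 0, 0, 0, 0, 0.004, 0, 0, 0, 0, 0.005, 0, 0],
)

```text
t: 18.8
tool_pos: [594.9, -225.4, -26.6]
tool_rot: [[0.992, -0.124, 0.0], [-0.124, -0.992, -0.0], [0.0, 0.0, -1.0]]
ft_force: [-0.2, -0.4, -0.3]
grip_width: 21.1
grip_force: 39.4
```

Emit:
send_rows(
  moves=[0, 0, 0.001, 0, 0, 0, 0, 0.002, 0, 0, 0, 0, 0.002, 0, 0],
)

```text
t: 19.1
tool_pos: [594.8, -225.4, -28.9]
tool_rot: [[0.992, -0.124, -0.0], [-0.124, -0.992, 0.0], [-0.0, -0.0, -1.0]]
ft_force: [0.4, -0.0, -1.3]
grip_width: 20.9
grip_force: 39.5
```

Emit:
send_rows(
  moves=[0, 0, 0.0006, 0, 0, 0, 0, 0.001, 0, 0],
)

```text
t: 19.3
tool_pos: [594.9, -225.4, -29.0]
tool_rot: [[0.992, -0.124, 0.0], [-0.124, -0.992, -0.0], [0.0, 0.0, -1.0]]
ft_force: [-5.1, 2.0, 15.5]
grip_width: 20.8
grip_force: 41.2
```

Emit:
send_rows(
  moves=[0, 0, 0.0006, 0, 0, 0, 0, 0.001, 0, 0],
)

```text
t: 19.5
tool_pos: [594.9, -225.5, -29.1]
tool_rot: [[0.992, -0.124, 0.001], [-0.124, -0.992, -0.0], [0.001, 0.0, -1.0]]
ft_force: [-11.7, 4.9, 28.3]
grip_width: 20.8
grip_force: 42.6
```

Emit:
send_rows(
  moves=[0, 0, -0.002, 0, 0, 0, 0, -0.002, 0, 0.3, 0, 0, -0.002, 0, 0.42, 0, 0, -0.002, 0, 0.42, 0, 0, -0.03, 0, 0.42],
)

```text
t: 20.0
tool_pos: [592.8, -224.4, -4.2]
tool_rot: [[0.992, -0.124, -0.005], [-0.124, -0.992, 0.003], [-0.006, -0.002, -1.0]]
ft_force: [-0.1, -0.5, 0.1]
grip_width: 35.8
grip_force: 0.0
```

Emit:
send_rows(
  moves=[0, 0, -0.04, 0, 0.5, 0, 0, -0.07, 0, 0.5],
)

```text
t: 20.2
tool_pos: [594.9, -225.5, 71.0]
tool_rot: [[0.992, -0.124, 0.001], [-0.124, -0.992, -0.0], [0.001, 0.0, -1.0]]
ft_force: [-0.2, -0.3, -0.2]
grip_width: 42.5
grip_force: 0.0
```

```bash
python3 go.py 437.5 152 72 0; python3 wl.py gland 16; python3 - <<'E'
from h import *
g=grab_frame("wrist");cv2.imwrite("pics/w9.png",g["image"])
E
```

```text
t 20.2 tcp [ 594.9 -225.5   71. ] ang -7.1 w 42.5 gf 0.0 F [-0.2 -0.3 -0.2] j6 69 NEED [-0.2029 -0.3551 -0.0012] -0.0789
gland [260. 195.] c [ 591.6 -224.6] size [21.1 29.8] long ang 172.1
gland [324.  63.] c [ 683.2 -281.8] size [27.5 22.9] long ang 82.8
```

View pics/w9.png

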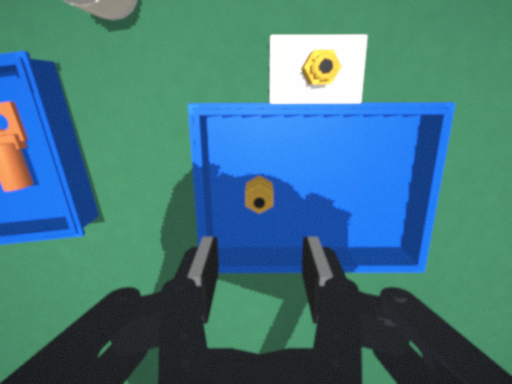

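The small gland stands upright in its bin at (259,195). Now the big gland.

Emit:
send_rows(
  moves=[-0.02, -0.035, 0, -0.02, 0.7, -0.042, -0.073, 0, -0.04, 0.7, -0.064, -0.111, 0, -0.06, 0.7, -0.086, -0.15, 0, -0.079, 0.7, -0.108, -0.19, 0, -0.079, 0.7],
)

```text
t: 20.8
tool_pos: [509.8, -22.1, 68.3]
tool_rot: [[1.0, 0.001, -0.001], [0.001, -1.0, 0.0], [-0.001, -0.0, -1.0]]
ft_force: [0.5, 0.3, 1.2]
grip_width: 59.8
grip_force: 0.0
```

```bash
python3 go.py 437.5 152 72 0
```

```text
t 20.8 tcp [509.8 -22.1  68.3] ang 0.0 w 59.8 gf 0.0 F [0.5 0.3 1.2] j6 79 NEED [-0.0722 -0.1741 -0.0036] 0.0005
```

Emit:
send_rows(
  moves=[-0.017, -0.041, 0, 0, 0.7, -0.034, -0.082, 0, 0, 0.7, -0.051, -0.123, 0, 0, 0.7, -0.068, -0.165, 0, 0, 0.7, -0.072, -0.174, 0, 0, 0.7],
)

```text
t: 21.3
tool_pos: [437.1, 153.6, 68.6]
tool_rot: [[1.0, 0.003, -0.001], [0.003, -1.0, 0.001], [-0.001, -0.001, -1.0]]
ft_force: [0.7, 0.2, 0.0]
grip_width: 59.6
grip_force: 0.0
```

Emit:
send_rows(
  moves=[0, 0, 0, 0, 0.7, 0, 0, 0, 0, 0.7],
)

```text
t: 21.5
tool_pos: [439.2, 150.0, 68.8]
tool_rot: [[1.0, 0.0, -0.0], [0.0, -1.0, -0.0], [-0.0, 0.0, -1.0]]
ft_force: [0.6, -0.0, 0.4]
grip_width: 59.6
grip_force: 0.0
```

```bash
python3 wl.py gland 20;python3 go.py 437.5 152 60 0; python3 - <<'E'
from h import *
f=grab_frame("wrist")
cv2.imwrite("pics/w10.png",cv2.resize(f["image"][120:270,160:360],(800,600),interpolation=2))
E
```

```text
gland [258. 195.] c [437.7 152.3] size [42.4 31.5] long ang 1.0
t 21.55 tcp [439.4 149.7  68.8] ang -0.0 w 59.8 gf 0.0 F [ 0.2 -0.4 -0.4] j6 99 NEED [-0.0019 -0.0023  0.0088] -0.0004
```

View pics/w10.png

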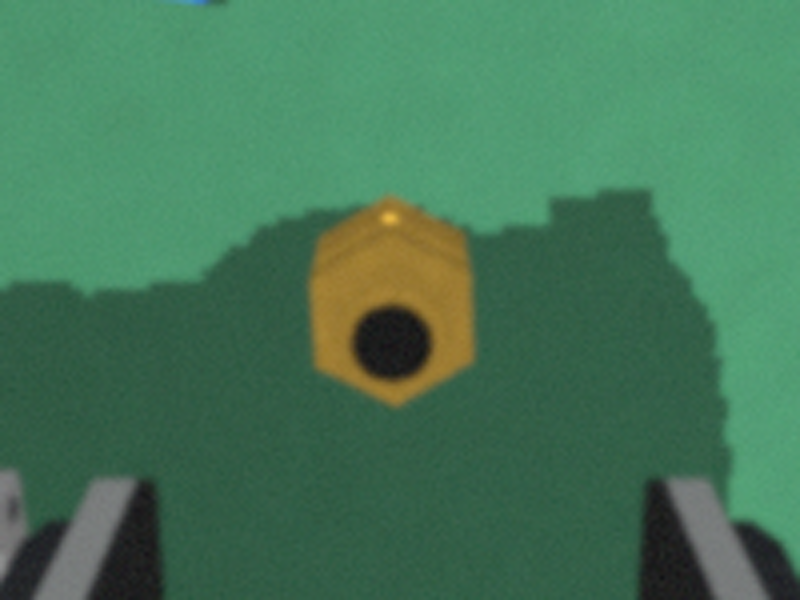

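Emit:
send_rows(
  moves=[-0.002, -0.0025, 0.03, 0, 0.7, -0.002, -0.0025, 0.06, 0, 0.7, -0.002, -0.0025, 0.08, 0, 0.7, -0.002, -0.0025, 0.09, 0, 0.7, -0.002, -0.0025, 0.09, 0, 0.7],
  grip_force=50,
)

```text
t: 22.1
tool_pos: [436.7, 152.2, -21.8]
tool_rot: [[1.0, -0.001, -0.002], [-0.001, -1.0, -0.0], [-0.002, 0.0, -1.0]]
ft_force: [-0.2, -0.0, 0.3]
grip_width: 59.7
grip_force: 0.0
```

Emit:
send_rows(
  moves=[0, 0, 0.004, 0, 0.6, 0, 0, 0.008, 0, 0.5, 0, 0, 0.012, 0, 0.5, 0, 0, 0.012, 0, 0.42, 0, 0, 0.012, 0, 0.35],
)

```text
t: 22.6
tool_pos: [437.1, 153.0, -32.7]
tool_rot: [[1.0, 0.0, 0.0], [0.0, -1.0, 0.0], [0.0, -0.0, -1.0]]
ft_force: [0.3, 0.8, -1.0]
grip_width: 30.0
grip_force: 2.8
```

Emit:
send_rows(
  moves=[0, 0, 0, 0, 0.2, 0, 0, 0, 0, 0.1, 0, 0, 0, 0, 0, 0, 0, 0, 0, 0],
)

```text
t: 23.0
tool_pos: [437.2, 153.1, -32.6]
tool_rot: [[1.0, 0.0, 0.0], [0.0, -1.0, 0.0], [0.0, -0.0, -1.0]]
ft_force: [-1.0, -0.4, 4.8]
grip_width: 29.1
grip_force: 49.8
```

```bash
python3 go.py 437.5 152 60 0
```

```text
t 23.0 tcp [437.2 153.1 -32.6] ang 0.0 w 29.1 gf 49.8 F [-1.  -0.4  4.8] j6 100 NEED [ 0.0003  0.0011 -0.0926] 0.0001
```

Emit:
send_rows(
  moves=[0, 0, -0.04, 0, 0, 0, 0, -0.085, 0, 0, 0.01, 0.035, -0.1, 0.02, 0, 0.024, 0.075, -0.1, 0.04, 0, 0.038, 0.116, -0.1, 0.06, 0],
)

```text
t: 23.5
tool_pos: [475.6, 35.9, 67.9]
tool_rot: [[0.996, -0.094, 0.002], [-0.094, -0.996, -0.0], [0.002, -0.0, -1.0]]
ft_force: [1.1, 0.8, -1.5]
grip_width: 28.9
grip_force: 49.8
```

```bash
python3 go.py 587 -301.5 66 -7
```

```text
t 23.5 tcp [475.6  35.9  67.9] ang -5.4 w 28.9 gf 49.8 F [ 1.1  0.8 -1.5] j6 90 NEED [0.1426 0.3254 0.0021] 0.0178
```

Emit:
send_rows(
  moves=[0.017, 0.04, 0, 0.01, 0, 0.034, 0.08, 0, 0.018, 0, 0.051, 0.12, 0, 0.018, 0, 0.068, 0.16, 0, 0.018, 0, 0.085, 0.2, 0, 0.018, 0],
)

```text
t: 24.0
tool_pos: [541.1, -171.9, 66.9]
tool_rot: [[0.992, -0.122, -0.0], [-0.122, -0.992, 0.0], [-0.0, -0.0, -1.0]]
ft_force: [1.4, 1.3, -0.6]
grip_width: 29.0
grip_force: 49.8
```

Emit:
send_rows(
  moves=[0.017, 0.04, 0, 0, 0, 0.034, 0.08, 0, 0, 0, 0.05, 0.115, 0, 0, 0, 0.056, 0.125, 0, 0, 0, 0.056, 0.125, 0, 0, 0],
)

```text
t: 24.5
tool_pos: [581.1, -302.2, 66.2]
tool_rot: [[0.992, -0.124, -0.001], [-0.124, -0.992, 0.001], [-0.001, -0.001, -1.0]]
ft_force: [0.2, 0.8, -0.1]
grip_width: 29.0
grip_force: 49.8
```

```bash
python3 go.py 587 -301.5 -20 -7; python3 wl.py gland 20
```

```text
t 24.5 tcp [ 581.1 -302.2   66.2] ang -7.1 w 29.0 gf 49.8 F [ 0.2  0.8 -0.1] j6 63 NEED [ 0.0058 -0.0014  0.0862] -0.0012
gland [260. 263.] c [ 519.9 -293.6] size [56.7 90.7] long ang 173.5
gland [159. 191.] c [ 593.  -225.1] size [22.3 32.5] long ang 115.8
gland [206.  56.] c [ 683.6 -278.1] size [24.7 24.3] long ang 51.1
```

Down into the gland bin: fast first, then small steps until it touches.

Emit:
send_rows(
  moves=[0.006, 0, 0.03, 0, 0, 0.006, 0, 0.06, 0, 0, 0.006, 0, 0.08, 0, 0, 0.006, 0, 0.088, 0, 0, 0.006, 0, 0.09, 0, 0],
)

```text
t: 25.05
tool_pos: [586.9, -300.5, -23.2]
tool_rot: [[0.993, -0.121, -0.001], [-0.121, -0.993, 0.001], [-0.001, -0.001, -1.0]]
ft_force: [0.3, 0.2, -0.3]
grip_width: 29.0
grip_force: 49.8
```

Emit:
send_rows(
  moves=[0, 0, 0.001, 0, 0, 0, 0, 0.002, 0, 0, 0, 0, 0.003, 0, 0],
)

```text
t: 25.35
tool_pos: [587.6, -301.9, -24.9]
tool_rot: [[0.993, -0.122, 0.001], [-0.122, -0.993, -0.001], [0.001, 0.001, -1.0]]
ft_force: [-0.2, -0.3, -0.1]
grip_width: 29.1
grip_force: 49.8
```

Emit:
send_rows(
  moves=[0, 0, 0.0007, 0, 0, 0, 0, 0.0015, 0, 0],
)

```text
t: 25.55
tool_pos: [587.3, -301.8, -27.2]
tool_rot: [[0.993, -0.122, 0.0], [-0.122, -0.993, -0.0], [0.0, 0.0, -1.0]]
ft_force: [1.0, -0.2, -1.2]
grip_width: 28.9
grip_force: 49.8
```

Emit:
send_rows(
  moves=[0, 0, 0.0007, 0, 0, 0, 0, 0.0015, 0, 0],
)

```text
t: 25.75
tool_pos: [587.2, -301.8, -28.6]
tool_rot: [[0.993, -0.122, 0.0], [-0.122, -0.993, -0.0], [0.0, -0.0, -1.0]]
ft_force: [-5.6, 3.4, 13.6]
grip_width: 29.1
grip_force: 51.5
```

Emit:
send_rows(
  moves=[0, 0, 0.0004, 0, 0, 0, 0, 0.0008, 0, 0],
)

```text
t: 25.95
tool_pos: [587.2, -301.8, -28.6]
tool_rot: [[0.993, -0.122, 0.0], [-0.122, -0.993, -0.0], [0.0, 0.0, -1.0]]
ft_force: [-8.5, 5.2, 18.5]
grip_width: 28.9
grip_force: 51.9
```

Emit:
send_rows(
  moves=[0, 0, -0.001, 0, 0, 0, 0, -0.002, 0, 0.4, 0, 0, -0.002, 0, 0.5, 0, 0, -0.002, 0, 0.5, 0, 0, -0.03, 0, 0.5],
)

```text
t: 26.45
tool_pos: [585.3, -300.5, -3.1]
tool_rot: [[0.992, -0.122, -0.005], [-0.122, -0.992, 0.003], [-0.005, -0.003, -1.0]]
ft_force: [-0.3, 0.7, -0.6]
grip_width: 42.1
grip_force: 0.0
```

Emit:
send_rows(
  moves=[0, 0, -0.04, 0, 0.5, 0, 0, -0.07, 0, 0.5],
)

```text
t: 26.65
tool_pos: [587.4, -301.8, 72.3]
tool_rot: [[0.993, -0.122, 0.001], [-0.122, -0.993, -0.0], [0.001, 0.0, -1.0]]
ft_force: [0.7, -0.7, 0.1]
grip_width: 42.9
grip_force: 0.0
```

```bash
python3 go.py 374 249 72 0; python3 wl.py gland 20
```

```text
t 26.65 tcp [ 587.4 -301.8   72.3] ang -7.0 w 42.9 gf 0.0 F [ 0.7 -0.7  0.1] j6 63 NEED [-0.279  -0.5206 -0.    ] -0.0779
gland [163. 197.] c [ 592.6 -224.7] size [22.8 31.6] long ang 122.2
gland [259. 193.] c [ 586.  -300.8] size [29.8 40.3] long ang 172.9
gland [210.  66.] c [ 683.8 -278. ] size [26.5 22.1] long ang 83.0
```

Both glands stand. Now the die.

Emit:
send_rows(
  moves=[-0.019, -0.035, 0, -0.02, 0.7, -0.04, -0.074, 0, -0.04, 0.7, -0.061, -0.113, 0, -0.06, 0.7, -0.082, -0.152, 0, -0.078, 0.7, -0.102, -0.19, 0, -0.078, 0.7],
)

```text
t: 27.2
tool_pos: [508.1, -99.2, 70.0]
tool_rot: [[1.0, 0.001, -0.0], [0.001, -1.0, 0.0], [-0.0, -0.0, -1.0]]
ft_force: [1.3, -0.3, 0.3]
grip_width: 59.8
grip_force: 0.0
```

```bash
python3 go.py 374 249 72 0
```

```text
t 27.2 tcp [508.1 -99.2  70. ] ang 0.1 w 59.8 gf 0.0 F [ 1.3 -0.3  0.3] j6 70 NEED [-0.1338 -0.3483 -0.0019] 0.0006
```

Emit:
send_rows(
  moves=[-0.016, -0.04, 0, 0, 0.7, -0.031, -0.08, 0, 0, 0.7, -0.046, -0.12, 0, 0, 0.7, -0.062, -0.16, 0, 0, 0.7, -0.077, -0.2, 0, 0, 0.7],
)

```text
t: 27.7
tool_pos: [431.2, 100.7, 70.3]
tool_rot: [[1.0, -0.0, 0.0], [-0.0, -1.0, 0.0], [0.0, -0.0, -1.0]]
ft_force: [1.0, 0.8, -0.2]
grip_width: 59.8
grip_force: 0.0
```

Emit:
send_rows(
  moves=[-0.015, -0.04, 0, 0, 0.7, -0.03, -0.08, 0, 0, 0.7, -0.045, -0.12, 0, 0, 0.7, -0.057, -0.148, 0, 0, 0.7, -0.057, -0.148, 0, 0, 0.7],
)

```text
t: 28.2
tool_pos: [373.7, 249.9, 70.2]
tool_rot: [[1.0, 0.003, -0.0], [0.003, -1.0, 0.001], [-0.0, -0.001, -1.0]]
ft_force: [0.6, -0.3, 0.0]
grip_width: 60.2
grip_force: 0.0
```

Emit:
send_rows(
  moves=[0, 0, 0, 0, 0.7],
)

```text
t: 28.3
tool_pos: [374.9, 247.6, 70.2]
tool_rot: [[1.0, 0.002, -0.0], [0.002, -1.0, -0.0], [-0.0, 0.0, -1.0]]
ft_force: [-0.8, 0.0, 0.7]
grip_width: 59.6
grip_force: 0.0
```

```bash
python3 wl.py grey 12;python3 go.py 374 249 72 0; python3 - <<'E'
from h import *
f=grab_frame("wrist")
cv2.imwrite("pics/w11.png",cv2.resize(f["image"][120:270,160:360],(800,600),interpolation=2))
E
```

```text
grey [342. 264.] c [306.1 175.2] size [55.8 13.2] long ang 20.8
grey [178. 264.] c [306.  321.5] size [13.5 56. ] long ang 159.3
grey [259. 193.] c [371.5 249.2] size [45.1 30.5] long ang 2.5
t 28.35 tcp [375.2 247.   70.2] ang 0.0 w 59.6 gf 0.0 F [ 1.3 -0.5 -0.1] j6 113 NEED [-0.0012 -0.002  -0.0018] 0.0003
```

View pics/w11.png

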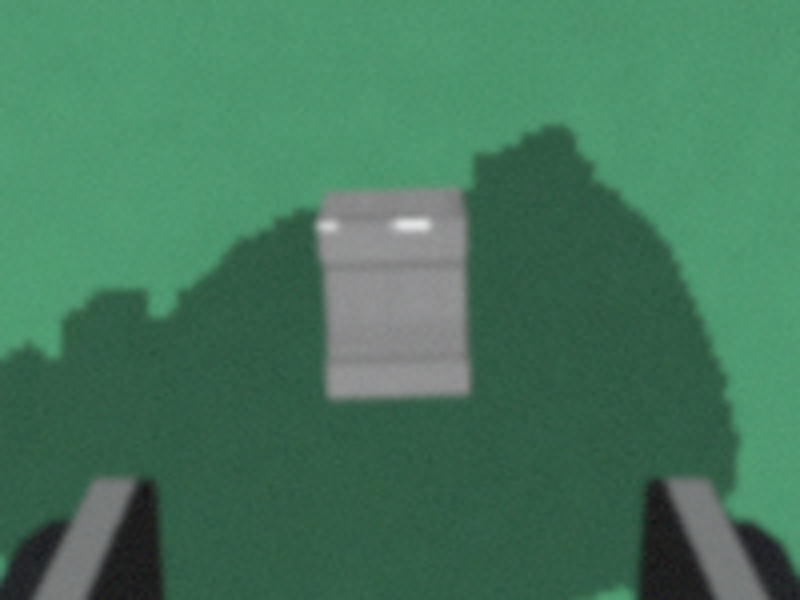

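```bash
python3 - <<'E'
from h import *
f=grab_frame("wrist")
print(cast(f,[[258,167.5]],0),cast(f,[[258.5,219.5],[257.5,175]],24))
E
```

```text
[[390.74403968 248.94935066]] [[354.28110237 248.54746387]
 [391.04227053 249.21802609]]
```

Emit:
send_rows(
  moves=[-0.0025, -0.002, 0.03, -0.02, 0.7, -0.0025, -0.002, 0.06, -0.02, 0.7, -0.0025, -0.002, 0.08, -0.02, 0.7, -0.0025, -0.002, 0.095, -0.02, 0.6, -0.0025, -0.002, 0.103, -0.02, 0.5],
  grip_force=60,
)

```text
t: 28.95
tool_pos: [372.5, 248.3, -33.8]
tool_rot: [[1.0, 0.03, -0.001], [0.03, -1.0, -0.001], [-0.001, 0.001, -1.0]]
ft_force: [0.4, -1.0, -0.6]
grip_width: 43.0
grip_force: 0.0
```

Emit:
send_rows(
  moves=[0, 0, 0, 0, 0.42, 0, 0, 0, 0, 0.35, 0, 0, 0, 0, 0.2, 0, 0, 0, 0, 0, 0, 0, 0, 0, 0],
)

```text
t: 29.45
tool_pos: [373.3, 249.4, -31.7]
tool_rot: [[1.0, 0.032, 0.002], [0.032, -1.0, 0.0], [0.002, -0.0, -1.0]]
ft_force: [-0.6, -3.2, 7.3]
grip_width: 26.1
grip_force: 60.0
```

Emit:
send_rows(
  moves=[0, 0, 0, 0, 0],
)

```text
t: 29.55
tool_pos: [373.3, 249.4, -31.7]
tool_rot: [[1.0, 0.032, 0.002], [0.032, -1.0, 0.0], [0.002, -0.0, -1.0]]
ft_force: [-0.2, -3.1, 7.8]
grip_width: 25.9
grip_force: 60.0
```

```bash
python3 go.py 576.5 262 66 -8.4
```

```text
t 29.55 tcp [373.3 249.4 -31.7] ang 1.8 w 25.9 gf 60.0 F [-0.2 -3.1  7.8] j6 112 NEED [ 0.2037 -0.0062 -0.0974] 0.1134
```

Emit:
send_rows(
  moves=[0, 0, -0.04, 0, 0, 0, 0, -0.085, 0, 0, 0.03, -0.001, -0.098, 0.03, 0, 0.07, -0.002, -0.098, 0.06, 0, 0.11, -0.003, -0.098, 0.09, 0],
)

```text
t: 30.05
tool_pos: [484.2, 256.1, 66.9]
tool_rot: [[0.994, -0.111, 0.003], [-0.111, -0.994, 0.001], [0.002, -0.001, -1.0]]
ft_force: [-0.2, 0.6, -1.9]
grip_width: 25.9
grip_force: 63.1
```

```bash
python3 go.py 576.5 262 66 -8.4
```

```text
t 30.05 tcp [484.2 256.1  66.9] ang -6.4 w 25.9 gf 63.1 F [-0.2  0.6 -1.9] j6 116 NEED [ 0.091  -0.0161  0.0011] 0.0224
```

Emit:
send_rows(
  moves=[0.035, -0.006, 0, 0.02, 0, 0.07, -0.012, 0, 0.022, 0, 0.091, -0.016, 0, 0.022, 0, 0.091, -0.016, 0.02, 0.022, 0, 0.091, -0.016, 0.05, 0.022, 0],
)

```text
t: 30.55
tool_pos: [576.3, 262.0, 16.3]
tool_rot: [[0.99, -0.144, 0.003], [-0.144, -0.99, 0.001], [0.003, -0.002, -1.0]]
ft_force: [-0.2, -0.0, -2.5]
grip_width: 25.7
grip_force: 63.2
```

Emit:
send_rows(
  moves=[0, 0, 0.02, 0, 0, 0, 0, 0.034, 0, 0, 0, 0, 0.038, 0, 0, 0, 0, 0.04, 0, 0, 0, 0, 0.041, 0, 0],
)

```text
t: 31.05
tool_pos: [575.3, 261.9, -24.7]
tool_rot: [[0.99, -0.144, 0.001], [-0.144, -0.99, 0.001], [0.001, -0.001, -1.0]]
ft_force: [0.1, 0.2, -2.1]
grip_width: 25.9
grip_force: 63.2
```

```bash
python3 go.py 576.5 262 -27.7 -8.4
```

```text
t 31.05 tcp [575.3 261.9 -24.7] ang -8.3 w 25.9 gf 63.2 F [ 0.1  0.2 -2.1] j6 116 NEED [ 0.0012 -0.0003  0.003 ] 0.0014
```

Emit:
send_rows(
  moves=[0, 0, 0.001, 0, 0, 0, 0, 0.002, 0, 0],
)

```text
t: 31.25
tool_pos: [575.0, 261.8, -27.0]
tool_rot: [[0.99, -0.144, 0.001], [-0.144, -0.99, 0.0], [0.001, -0.001, -1.0]]
ft_force: [0.4, -0.0, -1.7]
grip_width: 25.8
grip_force: 63.2
```

Emit:
send_rows(
  moves=[0, 0, 0.0008, 0, 0, 0, 0, 0.0012, 0, 0],
)

```text
t: 31.45
tool_pos: [575.1, 261.8, -27.6]
tool_rot: [[0.99, -0.144, 0.001], [-0.144, -0.99, 0.0], [0.001, -0.001, -1.0]]
ft_force: [-5.8, -2.0, 15.3]
grip_width: 26.0
grip_force: 65.4
```

Emit:
send_rows(
  moves=[0, 0, 0.0005, 0, 0],
)

```text
t: 31.55
tool_pos: [575.1, 261.8, -27.7]
tool_rot: [[0.99, -0.144, 0.001], [-0.144, -0.99, 0.0], [0.001, -0.001, -1.0]]
ft_force: [-9.9, -4.2, 22.1]
grip_width: 25.8
grip_force: 66.1
```

Touching the floor. Release and lift, then back off so the top camera sees the bins.

Emit:
send_rows(
  moves=[0, 0, -0.001, 0, 0, 0, 0, -0.002, 0, 0.4, 0, 0, -0.002, 0, 0.5, 0, 0, -0.002, 0, 0.5, 0, 0, -0.03, 0, 0.5],
)

```text
t: 32.05
tool_pos: [572.6, 261.0, -2.5]
tool_rot: [[0.99, -0.144, -0.006], [-0.144, -0.99, -0.002], [-0.005, 0.002, -1.0]]
ft_force: [0.1, -0.2, -0.2]
grip_width: 42.7
grip_force: 0.0
```

Emit:
send_rows(
  moves=[0, 0, -0.04, 0, 0.5, 0, 0, -0.08, 0, 0.5, 0, 0, -0.12, 0, 0.5, -0.02, 0, -0.15, 0, 0.5, -0.06, 0, -0.15, 0, 0.5],
)

```text
t: 32.55
tool_pos: [517.6, 270.5, 154.6]
tool_rot: [[0.989, -0.145, 0.006], [-0.145, -0.989, 0.002], [0.006, -0.003, -1.0]]
ft_force: [-0.2, 1.0, -0.1]
grip_width: 42.7
grip_force: 0.0
```

Emit:
send_rows(
  moves=[-0.04, 0, 0, 0, 0.5, -0.08, 0, 0, 0, 0.5, -0.12, 0, 0, 0, 0.5, -0.15, 0, 0, 0, 0.5, -0.15, 0, 0, 0, 0.5],
)

```text
t: 33.05
tool_pos: [364.1, 292.4, 151.1]
tool_rot: [[0.99, -0.142, 0.0], [-0.142, -0.99, 0.001], [0.0, -0.001, -1.0]]
ft_force: [-0.3, 0.2, 0.0]
grip_width: 42.8
grip_force: 0.0
```

```bash
python3 - <<'E'
from h import *
a=grab_frame("top")["image"][60:230,80:450];b=grab_frame("side")["image"]
cv2.imwrite("pics/end.png",np.vstack([cv2.resize(a,(700,322)),cv2.resize(b[80:350,110:400],(300,278))[:, :].copy() if 0 else cv2.copyMakeBorder(cv2.resize(b[80:350,110:400],(298,277)),0,0,0,402,cv2.BORDER_CONSTANT)]))
E
python3 go.py 400 200 100 0
```

```text
t 33.15 tcp [366.8 292.1 151. ] ang -8.2 w 42.6 gf 0.0 F [ 0.2 -0.2 -0.3] j6 127 NEED [0.046  0.0865 0.051 ] -0.0914
```

View pics/end.png

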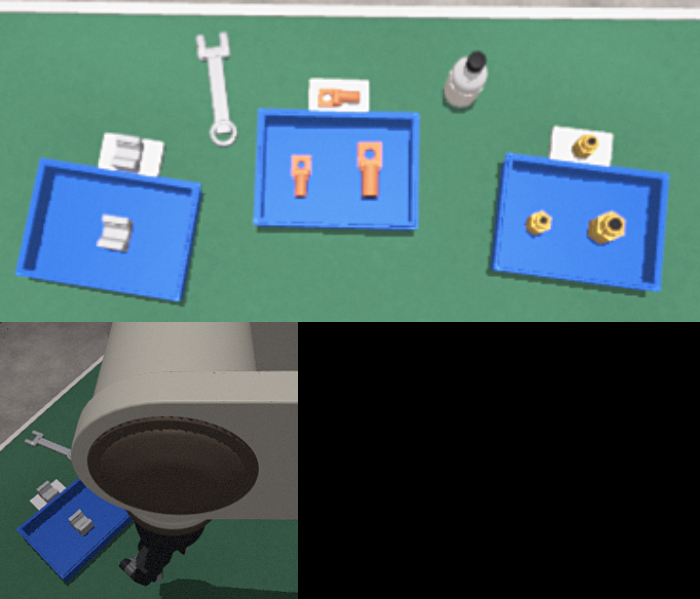

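The top view shows the die at (115,233), lugs at (301,176) and (370,170), and glands at (539,223) and (607,228). Each is the right way up in its own bin, and the wrench and bottle haven't moved. Handing in.

```bash
python3 -c "from bench import close_job;print(close_job())"
```

```text
the job is handed in; nothing more can be done
None
```

I put all five pieces on the floors of their matching bins, the right way up, left the bottle and wrench untouched, and handed the job in after about 33 s of the 115 s; the first big-lug grasps missed (reported tool height reads about 35 mm low), pressing on it with up to about 37 N at the wrist.

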